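# Shut the drive cabinet and hold the idler roller off the gear

## Robot

A 7-joint arm with a two-finger parallel gripper is mounted at the origin on the work surface. World frame = base frame: x ahead of the robot, y to its left, z up, the work surface at z = 0. Lengths are in m, angles in rad, forces in N, time in s.
With the tool pointing down it reaches from about 0.425 to 1.025 m from the base axis. Payload 9.4 kg.
Tool frame: the origin (TCP) lies midway between the tips of the shut fingers; the grasp point (between the pads) lies 19 mm behind it; y points along the fingers, z is the direction in which the jaws open and shut, and the axes are right-handed (so a half turn about y gives the same grasp; the last joint's range is limited). The gripper opens to 93 mm and grips with 3 to 60 N. Pads are 15 mm wide; open, the fingers measure 128 mm over their backs; the gripper's body (75 mm by 188 mm) begins 65 mm behind the grasp point.
Start: joints at [1.194, 0.599, -0.003, 1.599, 0.002, 0.943, -0.08], TCP at [0.214, -0.693, 0.219] pointing down, gripper open.
Joint ranges: [-2.57, 2.57], [-0.35, 1.97], [-1.29, 1.29], [0.11, 2.56], [-1.05, 4.19], [0.11, 1.86], [-2.63, 2.63]. Speed limits (rad/s): [2.22, 2.22, 3.01, 3.01, 3.14, 3.14, 3.14].

## Interface

Orientations are given as a rotation vector (axis times angle).
In Python, from cell import arm gives the robot as it stands.
- The arm moves only by the shell command python3 -m pendant 'ROWS' [OPENING]. ROWS is JSON, one flat list of numbers, 4 for each row, row after row: the shift along the tool's x, y, z in m, then the turn about the tool's y in degrees. A call has 1 to 10 rows; each row shifts and turns the pose as measured when the row begins, along the tool's axes as they then stand; what a row does not reach is not made up. A row lasts 1/12 s, in which the tool goes at most 41.7 mm and 7.16 degrees, less where a joint would pass 70% of its speed; a pose out of reach is approached as far as the arm can. A call with a gripper value outside its range is refused whole. OPENING is the gripper's target within -1 to 1 (shut at 1, half-way at 0, fully open at -1), set as the call begins (- or left out, the last holds). The fingers move at their own pace and stop on an object; the grip force is fixed at half the most. Time passes only in rows, so rows that do not move let the fingers close. It gives the time, the measured TCP pose, the force and the opening at its end, in the units of the state.
- arm.read_state(): the state, without advancing time (a new reading comes with each control period).
- arm.get_image(name): name is "scene" or "top" or "wrist"; returns a dict with "image" (400x640x3 uint8, blue, green, red), "K" (3x3 intrinsics, pixels), "R" (3x3) and "t" (3): a world point X has camera coordinates R X + t; the wrist camera has in their place "tool_from_camera" (4x4, takes a point from camera to tool coordinates, whose origin is the TCP and whose axes are the tool frame's). Camera axes: x right, y down, z forward; pixel columns grow to the right and rows downward; lengths in m; the calibration is good to about 2 mm. A picture is of the moment at which its call begins: read the wrist's pose just before it. There is no depth.
- arm.finish_job(): hands the job in, once; it reports no verdict.
The state is a dict: "time": time; "joint_pos": joint angles; "joint_vel": joint speeds; "effort": joint torques, N m; "tcp_pos": TCP position; "orientation": TCP orientation; "wrist_force": force on the tool from outside, world axes, zero at the start; "moment": the same for the moment, N m; "width": opening from 0.0 (shut) to 1.0 (fully open).
Only numpy, scipy, OpenCV 4.12 (cv2) and the standard library are available. Lean on these libraries where they do the work, as an engineer would, in place of code of your own. Each camera call takes 0.05 s, during which the arm holds its last target.

## Task

Get the gear on the little roller stand free to spin for its balance reading: first push the green drive cabinet's guard door fully shut so that it seats on its catch, then push the stand's sprung idler arm back, by its upright post and away from the gear, well past its ratchet click, and finish while still holding it there. The click does not hold the arm, so do not let go: the program ends with the fingers keeping the arm pushed back and the door still shut. Leave the data logger, the spare gear and the spanner where they are.

Things in the scene. Friction and masses are not known exactly. Their poses are not given: they have to be found in the camera images.
- cabinet: Green steel drive cabinet fixed to the bench, 170 deep (x) x 220 wide (y) x 175 high (z) mm, open at its front, where the guard door hangs. Origin at bench level under the middle of its front; +x points from the front into the cabinet (away from the robot at yaw 0), z up.
- guard_door (a joint): Angle of the guard door, hinged at the cabinet front's +y end. 0 = shut; grows as its -y edge swings out to the cabinet's -x. Starts ajar by 0.45 to 0.85 rad, swings lightly (under 1 N) and stays where left, until a sprung catch bites: from 0.09 to 0.035 rad it resists with up to 4 N, below that the catch pulls it to a rigid stop at 0. Seated: under 0.015 rad.
- door_hinge (a point): On the door's hinge line, 87.5 mm above the bench, in the plane of the rear face. Turns with the door: its -x is the outward normal of the front face, its -y runs along the door. Door: grey upright panel 216 wide, 165 high, 12 thick, top edge 170 mm above the bench.
- door_push (a point): A good place to push: on the door's front face, 165 mm from the hinge line, 132 mm above the bench (38 mm below the door's top edge). Axes as door_hinge. A black knob, 24 mm across and 28 mm proud of the face, sits lower down, 195 mm from the hinge line and 42 mm above the bench: stay above it.
- roller_stand: Green plate fixed to the bench, x -150 to 100, y -150 to 150, 20 mm thick; origin at bench level. On it, in its frame: dark gear lying flat, fixed, 120 mm across, centre x -78, y -70, top 60 mm above the bench, spindle nut to 84; pivot of the idler arm x 0, y 60, bolt to 116 mm above the bench; pawl block x 0, y 135, 70 mm high.
- idler_swing (a joint): Angle of the sprung arm, rad: 0 = roller on the gear; grows anticlockwise from above, the post going along the stand's +x, off the gear. Stop at 0.65 (79 mm). Spring at the post: 5 N at 0, 8 N at 0.4, 10 N at 0.65. The tooth climbs the pawl at 0.19 to 0.30 (3 N more) and has clicked behind it at 0.40 (51 mm). It springs back if let go. Hold anywhere over 0.40; 0.5 is good.
- idler_arm: Dark steel idler arm on the roller stand, a bar 130 mm long (pivot to post), 24 wide, its top 82 mm above the bench, with a rubber roller under its free end and an upright plain steel post on it: 18 mm in diameter, from 82 to 148 mm above the bench, to grip from above or to push. Origin on the pivot axis at bench level; -y points along the arm to the post, z up.
- post_mid (a point): On the post's axis, 122 mm above the bench (26 mm below its top). Axes as the arm: -y from the pivot to the post, +x the way it moves when pushed back.
- pivot_axis (a point): On the vertical pivot axis of the idler arm, 75 mm above the bench.
- logger: Bystander: blue data logger box, 110 x 80 x 36 mm, 0.7 kg, loose on the bench. Origin at the centre of its underside. Leave it.
- spare_gear: Bystander: small bright steel gear, 76 mm across and 22 mm thick with a 36 mm hub on top, 36 mm high in all, loose on the bench. Origin at the centre of its underside. Leave it.
- spanner: Bystander: open spanner 190 mm long lying loose on the bench. Leave it.

How it is judged:
On the way, in this order (a step that is already met when the one before it is completed fails the run):
1. the guard door is shut and seated on its catch (value of joint guard_door below 0.015 rad), for 0.2 s.
2. the idler arm is pushed back past its click by the fingers (value of joint idler_swing above 0.4 rad and contact force between idler_arm and the fingers above 3 N), for 0.2 s.
At the end, for the whole second after the job is handed in: The door is still seated (under 0.015 rad), the idler arm is beyond its click (over 0.40 rad) and the fingers are holding it there (contact over 3 N), all through the last second (all of step 2 and value of joint guard_door below 0.015 rad); the arm keeps its last pose, push and grip.
It fails at once if a bystander (logger, spare gear or spanner) is shifted by more than 30 mm (distance of any of logger, spare_gear, spanner from where it was at the start of the episode above 0.03 m).
It also fails if it takes over 54 s, if anything falls off the work surface, if the arm or the gripper's body presses on something with over 40 N, if the wrist force passes 120 N, or if a joint passes its speed limit or range.

## Working session

There is one attempt and no reset: what is moved stays moved. The work goes in short steps, Python scripts to look and compute and a shell command to move; the robot and the scene stay as the last step left them, time stands still between calls to the robot, and variables do not carry over. Pictures are saved under pics/ and viewed, and the job is handed in when it is done.

```bash
mkdir -p pics; ls; python3 - <<'E'
from cell import arm
import cv2,pickle
s=arm.read_state();print(s['time'],s['tcp_pos'],s['orientation'],s['width'])
for n in("scene","top"):
    d=arm.get_image(n);cv2.imwrite(f'pics/{n}0.png',d['image']);pickle.dump(d,open(f'{n}0.pkl','wb'));print(n,d['K'],d['R'],d['t'])
E
```

```text
pics
0.0 [ 0.21394912 -0.69220935  0.21775515] [-0.31168224  2.06179079 -2.05867077] 1.0008460446136438
scene [[363.19839307   0.         318.42133289]
 [  0.         363.19839307 205.42151214]
 [  0.           0.           1.        ]] [[ 0.03313617  0.99927941 -0.01851099]
 [ 0.79557663 -0.03758278 -0.60468617]
 [-0.60494613  0.00531007 -0.79624869]] [-0.02492822 -0.40338949  1.85755399]
top [[400.88000093   0.         318.88162367]
 [  0.         400.88000093 189.21876327]
 [  0.           0.           1.        ]] [[ 0.00944192 -0.99964208 -0.02503125]
 [-0.98507535 -0.00499613 -0.17205115]
 [ 0.17186451  0.02628216 -0.98476994]] [0.0163222  0.60679463 1.2383143 ]
```

View pics/scene0.png

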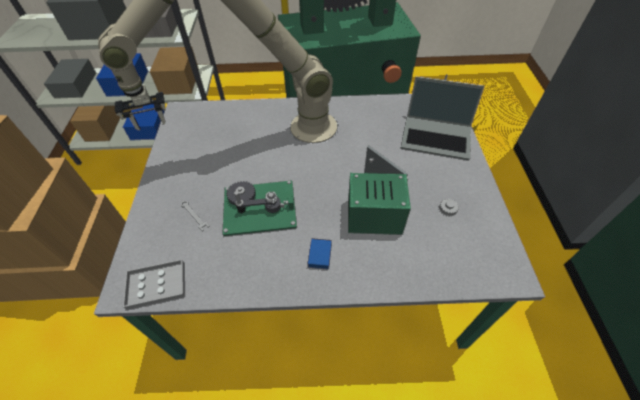

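View pics/top0.png

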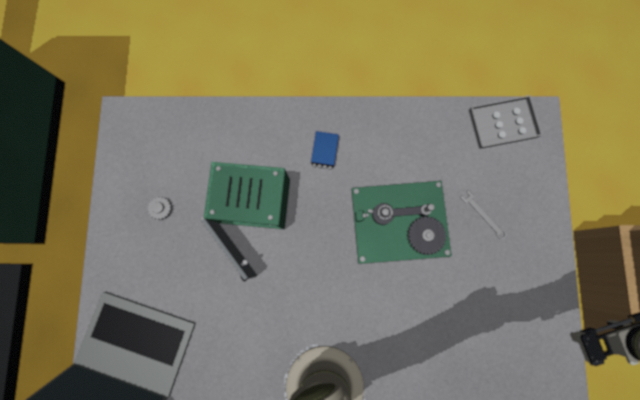

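The top view shows the cabinet at about (245,195), with the door ajar from (210,222) to (250,278). The stand is at (402,222), with the idler post near (428,209) and the pivot near (384,212). I'll zoom in.

```bash
python3 - <<'E'
import cv2
a=cv2.imread('pics/top0.png')
cv2.imwrite('pics/c1.png',cv2.resize(a[150:290,190:310],None,fx=4,fy=4,interpolation=cv2.INTER_CUBIC))
cv2.imwrite('pics/c2.png',cv2.resize(a[170:275,340:460],None,fx=5,fy=5,interpolation=cv2.INTER_CUBIC))
a=cv2.imread('pics/scene0.png')
cv2.imwrite('pics/c3.png',cv2.resize(a[140:240,215:415],None,fx=4,fy=4,interpolation=cv2.INTER_CUBIC))
E
```

```text
(no output)
```

View pics/c1.png

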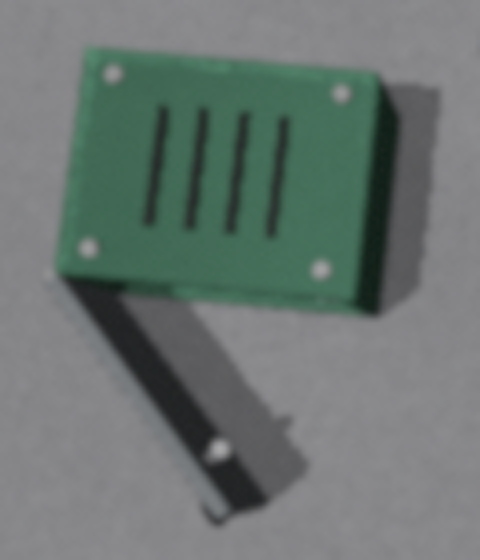

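View pics/c2.png

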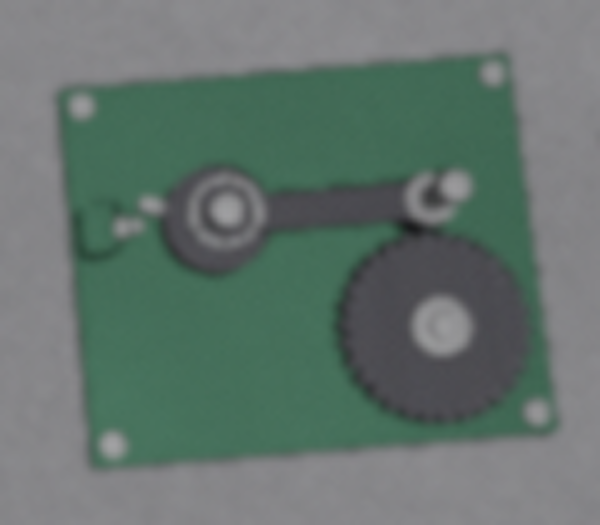

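View pics/c3.png

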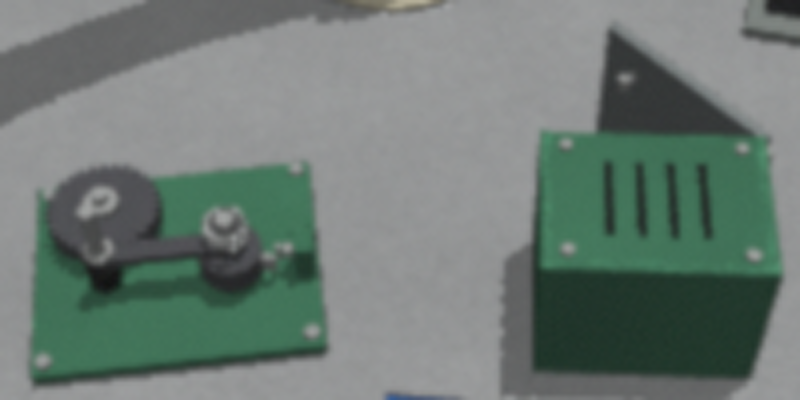

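```bash
cat > h.py <<'E'
import pickle,numpy as np
def load(n): return pickle.load(open(n+'0.pkl','rb'))
def ray(d,u,v,z):
    K,R,t=map(np.array,(d['K'],d['R'],d['t']));c=-R.T@t
    w=R.T@np.linalg.solve(K,[u,v,1]);return c+w*(z-c[2])/w[2]
E
python3 - <<'E'
from h import *
d=load('top');np.set_printoptions(precision=4,suppress=True)
f=lambda n,u,v,s,ox,oy,z:print(n,ray(d,ox+(u+.5)/s-.5,oy+(v+.5)/s-.5,z))
for n,u,v in[('BL',87,48),('BR',378,75),('FR',357,308),('FL',60,273)]:f(n,u,v,4,190,150,.175)
for n,u,v in[('hinge',55,280),('tipfront',206,510),('tiprear',230,512)]:f(n,u,v,4,190,150,.17)
for n,u,v in[('p1',60,90),('p2',508,55),('p3',555,430),('p4',92,467)]:f(n,u,v,5,340,170,.02)
f('post',457,186,5,340,170,.148);f('pivot',227,210,5,340,170,.116);f('nut',443,325,5,340,170,.084)
d=load('scene')
for n,u,v in[('FR',541,132),('FL',768,140),('BL',778,272),('BR',536,265)]:f('s'+n,u,v,4,215,140,.175)
f('sdoortip',612,26,4,215,140,.17);f('shinge',768,136,4,215,140,.17)
f('spost',98,245,4,215,140,.148);f('spivot',226,216,4,215,140,.116)
E
```

```text
BL [0.6668 0.3373 0.175 ]
BR [0.6471 0.1204 0.175 ]
FR [0.4757 0.1314 0.175 ]
FL [0.4994 0.3477 0.175 ]
hinge [0.4948 0.3526 0.17  ]
tipfront [0.3326 0.2353 0.17  ]
tiprear [0.3314 0.2182 0.17  ]
p1 [ 0.6184 -0.0863  0.02  ]
p2 [ 0.6432 -0.3807  0.02  ]
p3 [ 0.3999 -0.4001  0.02  ]
p4 [ 0.3739 -0.1056  0.02  ]
post [ 0.5393 -0.3116  0.148 ]
pivot [ 0.5281 -0.1812  0.116 ]
nut [ 0.462 -0.316  0.084]
sFR [0.4846 0.1357 0.175 ]
sFL [0.5061 0.355  0.175 ]
sBL [0.6659 0.3353 0.175 ]
sBR [0.6477 0.1171 0.175 ]
sdoortip [0.3347 0.2232 0.17  ]
shinge [0.4965 0.3576 0.17  ]
spost [ 0.5838 -0.2943  0.148 ]
spivot [ 0.5278 -0.1787  0.116 ]
```

```bash
cat >> h.py <<'E'
from scipy.spatial.transform import Rotation as Ro
np.set_printoptions(precision=4,suppress=True)
def st():
    from cell import arm
    s=arm.read_state();R=Ro.from_rotvec(s['orientation']).as_matrix()
    print('t',s['time'],'p',np.array(s['tcp_pos']),'F',np.array(s['wrist_force']),'w',s['width'],'\nq',np.array(s['joint_pos']),'\nz',R[:,2],'y',R[:,1]);return s,R
def to(p,yawz=None):
    s,R=st();dl=R.T@(np.array(p)-s['tcp_pos']);print('tool delta',dl,'rows',np.linalg.norm(dl)/.0417)
    if yawz is not None:
        zt=np.array([np.cos(yawz),np.sin(yawz),0]);v=R.T@zt;print('turn deg',np.degrees(np.arctan2(v[0],v[2])))
E
python3 - <<'E'
from h import *
to([.5,-.25,.26],np.arctan2(.618,.787))
for u,v in [(195,322),(107,292),(165,397),(75,368)]: print(ray(load('top'),u,v,.02))
E
```

```text
t 0.1 p [ 0.214  -0.6923  0.2178] F [-0.2163  0.4427  0.8621] w 0.9964387504583052 
q [ 1.1943  0.6001 -0.0025  1.6001  0.0018  0.9429 -0.0798] 
z [ 0.2953 -0.9554 -0.0014] y [-0.0005  0.0013 -1.    ]
tool delta [-0.4039 -0.0417 -0.3381] rows 12.671068905748855
turn deg -110.96265896407517
[0.1863 0.4075 0.02  ]
[0.2747 0.6974 0.02  ]
[-0.0347  0.4861  0.02  ]
[0.0442 0.7749 0.02  ]
```

```bash
python3 -m pendant '[-0.038,-0.006,-0.008,-3.3, -0.038,-0.006,-0.008,-3.3, -0.038,-0.006,-0.008,-3.3, -0.038,-0.006,-0.008,-3.4, -0.038,-0.006,-0.008,-3.4, -0.038,-0.006,-0.008,-3.5, -0.038,-0.006,-0.008,-3.5, -0.038,0,-0.008,-3.5, -0.038,0,-0.008,-3.6, -0.038,0,-0.008,-3.6]' 1; python3 -c "
from h import *
to([.345,.29,.24],.66)"
```

```text
time: 0.93
tcp_pos: [0.4879, -0.4215, 0.2548]
orientation: [-0.827, 1.687, -1.674]
wrist_force: [1.2, -0.8, 0.0]
width: 0.334
t 0.9333 p [ 0.4879 -0.4215  0.2548] F [ 1.1515 -0.777   0.0481] w 0.33373321225302865 
q [ 0.7503  0.4758 -0.1892  1.7398  0.1098  0.9458 -0.1466] 
z [ 0.7881 -0.6155 -0.0094] y [-0.0095  0.003  -1.    ]
tool delta [-0.4728  0.0183 -0.5504] rows 17.406780618999804
turn deg -75.80719824426433
```

```bash
python3 -m pendant '[-0.038,0,-0.007,-3.5, -0.038,0,-0.007,-3.6, -0.038,0,-0.007,-3.6, -0.038,0,-0.007,-3.7, -0.038,0,-0.007,-3.7, -0.038,0,-0.007,-3.8, -0.038,0,-0.007,-3.8, -0.038,0,-0.007,-3.9, -0.038,0,-0.007,-3.9, -0.038,0,-0.007,-4]'; python3 -c "
from h import *
to([.345,.29,.24],.66)"
```

```text
time: 1.77
tcp_pos: [0.5598, -0.0291, 0.2528]
orientation: [-1.225, 1.2, -1.181]
wrist_force: [0.2, -0.2, 0.4]
width: 0.006
t 1.7667 p [ 0.5598 -0.0291  0.2528] F [ 0.2293 -0.1696  0.3862] w 0.00642562013320862 
q [ 0.273   0.3975 -0.4376  1.9152  0.2057  0.8835 -0.2415] 
z [ 0.9996  0.026  -0.0104] y [-0.0106  0.0049 -0.9999]
tool delta [-0.3245  0.0167 -0.2063] rows 9.229486640355317
turn deg -36.328723188532194
```

```bash
python3 -m pendant '[-0.038,0,-0.008,-4, -0.038,0,-0.008,-4, -0.038,0,-0.008,-4, -0.038,0,-0.008,-4, -0.038,0,-0.008,-4, -0.038,0,-0.008,-4, -0.038,0,-0.008,-4, -0.038,0,-0.008,-4]'; python3 -c "
from h import *
to([.345,.29,.24],.66)"
```

```text
time: 2.43
tcp_pos: [0.4097, 0.2555, 0.2547]
orientation: [-1.437, 0.757, -0.736]
wrist_force: [0.7, 0.2, 0.2]
width: 0.002
t 2.4333 p [0.4097 0.2555 0.2547] F [0.7169 0.2212 0.1817] w 0.0024925954632391274 
q [-0.1404  0.3287 -0.6756  2.0647  0.2584  0.836  -0.3515] 
z [ 0.8175  0.5758 -0.0045] y [-0.0106  0.0071 -0.9999]
tool delta [-0.0653  0.0157 -0.033 ] rows 1.7929440014011242
turn deg -2.6589392709197988
```

```bash
python3 -m pendant '[-0.033,0,-0.017,-1.3, -0.033,0,-0.017,-1.3, 0,0,0,0]'; python3 -c "
from h import *
to([.345,.29,.125],.66)
from cell import arm; import cv2
for n in ('top','wrist'): cv2.imwrite('pics/%s1.png'%n,arm.get_image(n)['image'])
a=cv2.imread('pics/top1.png');cv2.imwrite('pics/top1c.png',cv2.resize(a[150:390,180:380],None,fx=2.5,fy=2.5))
"
```

```text
time: 2.68
tcp_pos: [0.3351, 0.296, 0.256]
orientation: [-1.451, 0.71, -0.686]
wrist_force: [0.1, -1.1, 0.0]
width: 0.008
t 2.6833 p [0.3351 0.296  0.256 ] F [ 0.1082 -1.0609  0.0219] w 0.008172499464307304 
q [-0.249   0.285  -0.7299  2.1315  0.2405  0.8081 -0.4504] 
z [ 0.7803  0.6254 -0.0028] y [-0.0118  0.0102 -0.9999]
tool delta [0.0129 0.1308 0.0043] rows 3.1539785757262737
turn deg 0.8954304676555622
```

View pics/top1c.png

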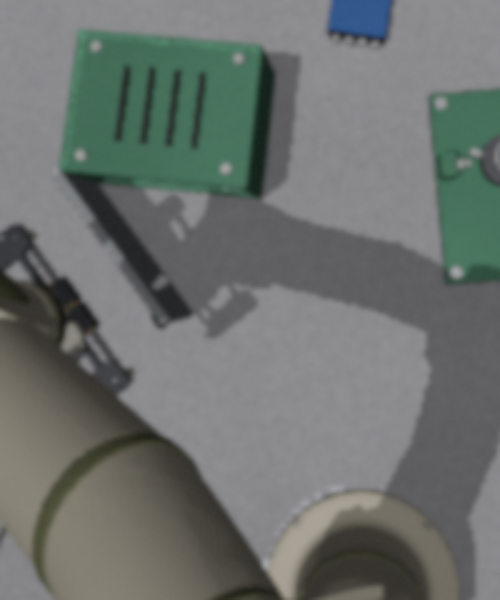

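View pics/wrist1.png

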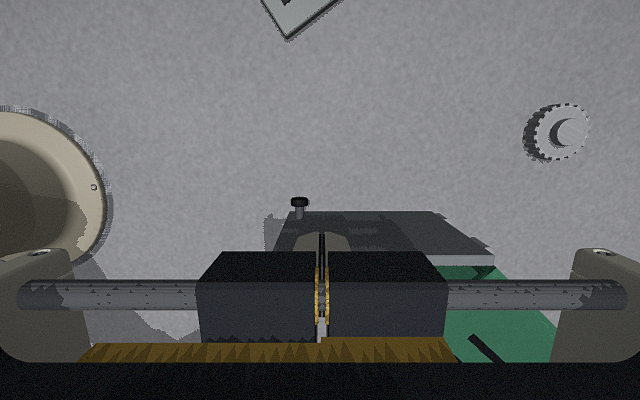

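Top view: the shut fingers (about (80,300) in the crop) are on the front side of the door and parallel to it. In the wrist view the door and its knob (298,203) are on the fingers' tool +x side. Next I descend and push.

```bash
python3 -m pendant '[0.003,0.035,0,0,0.003,0.035,0,0,0.003,0.035,0,0,0.001,0.022,0,0,0,0,0,0]'; python3 -c "
from h import *
to([.363,.258,.125],.66)"
```

```text
time: 3.2
tcp_pos: [0.3529, 0.285, 0.1254]
orientation: [-1.442, 0.718, -0.704]
wrist_force: [0.2, -0.4, 0.4]
width: 0.006
t 3.2 p [0.3529 0.285  0.1254] F [ 0.2248 -0.3762  0.3552] w 0.0056784903091585135 
q [-0.3937  0.4801 -0.5492  2.273   0.5055  0.4974 -0.6837] 
z [0.791  0.6118 0.0044] y [-0.0036  0.0119 -0.9999]
tool delta [ 0.0275 -0.     -0.0085] rows 0.691386911813833
turn deg -0.08902455547859961
```

```bash
python3 -m pendant '[0.014,0,-0.004,0,0.014,0,-0.004,0,0.014,0,0,-4,0.014,0,0,-5,0.014,0,0,-5]'; python3 -c "
from h import *
to([.463,.19,.125],1.46)
from cell import arm; import cv2
a=arm.get_image('top')['image'];cv2.imwrite('pics/top2c.png',cv2.resize(a[150:390,180:380],None,fx=2.5,fy=2.5))
"
```

```text
time: 3.62
tcp_pos: [0.3956, 0.2246, 0.1258]
orientation: [-1.5, 0.525, -0.513]
wrist_force: [-0.3, 0.2, -0.7]
width: 0.007
t 3.6167 p [0.3956 0.2246 0.1258] F [-0.3159  0.2071 -0.7293] w 0.006960565711651295 
q [-0.1716  0.4988 -0.6339  2.2632  0.5674  0.5334 -0.3388] 
z [0.616  0.7877 0.0043] y [-0.0051  0.0095 -0.9999]
tool delta [0.0744 0.0001 0.0142] rows 1.816785246395051
turn deg -31.672922092371486
```

View pics/top2c.png

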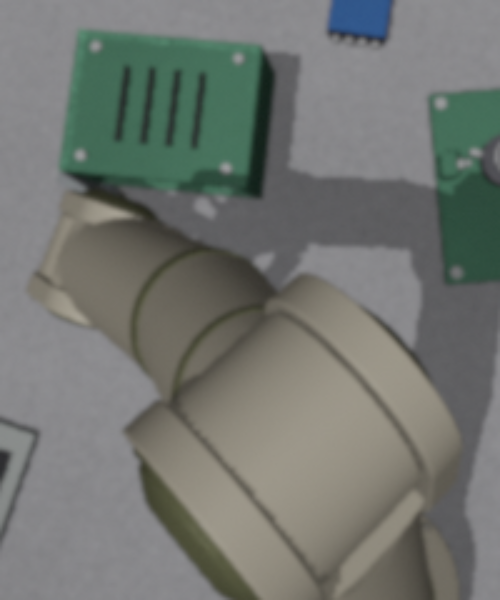

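The arm hides the door in this view, so I keep following the arc and watch the wrist force.

```bash
python3 -m pendant '[0.013,0,0,-6,0.013,0,0,-6,0.013,0,0,-6,0.012,0,0,-5]'; python3 -c "
from h import *
to([.463,.19,.125],1.46)
from cell import arm; import cv2
cv2.imwrite('pics/w3.png',arm.get_image('wrist')['image'])"
```

```text
time: 4.0
tcp_pos: [0.446, 0.1945, 0.129]
orientation: [-1.555, 0.203, -0.2]
wrist_force: [-0.5, 0.2, -0.2]
width: 0.005
t 4.0 p [0.446  0.1945 0.129 ] F [-0.5166  0.1788 -0.1557] w 0.004751071252486099 
q [ 0.0144  0.5544 -0.7583  2.1895  0.6491  0.63    0.1012] 
z [0.2543 0.9671 0.0063] y [-0.0014  0.0069 -1.    ]
tool delta [ 0.0176  0.0039 -0.0001] rows 0.4321177079902652
turn deg -8.385660686358518
```

View pics/w3.png

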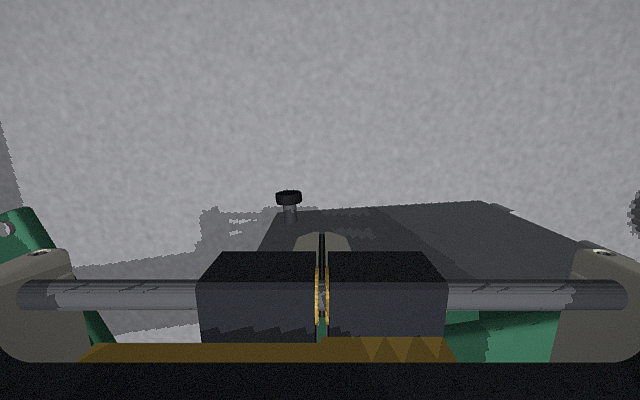

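The door is moving with the fingers, with the knob at (288,200), and is nearly shut. I finish in small steps.

```bash
python3 -m pendant '[0.008,0,0,-4,0.008,0,0,-3,0.006,0,0,0]'; python3 -m pendant '[0.006,0,0,0,0.006,0,0,0]'
```

```text
time: 4.3
tcp_pos: [0.4653, 0.1887, 0.1299]
orientation: [-1.562, 0.116, -0.101]
wrist_force: [-39.1, 10.5, 11.8]
width: 0.006
time: 4.47
tcp_pos: [0.4644, 0.1888, 0.1301]
orientation: [-1.565, 0.131, -0.089]
wrist_force: [-24.0, 3.7, 11.8]
width: 0.006
```

A solid stop with 24–39 N at x = 0.465, which matches the predicted shut position. I back off and look.

```bash
python3 -m pendant '[0,0,0,0,0,0,0,0,-0.01,0,0,0,-0.03,0,0,0,-0.03,-0.01,0,3,-0.01,-0.035,0,5,0,-0.04,0,5,0,-0.04,0,5]'; python3 -c "
from h import *
to([.5,-.2,.26],-.5)
from cell import arm; import cv2
a=arm.get_image('top')['image'];cv2.imwrite('pics/top4c.png',cv2.resize(a[150:390,180:380],None,fx=2.5,fy=2.5))
cv2.imwrite('pics/w4.png',arm.get_image('wrist')['image'])"
```

```text
time: 5.13
tcp_pos: [0.379, 0.1999, 0.2572]
orientation: [-1.546, 0.412, -0.35]
wrist_force: [1.6, -0.4, 0.2]
width: 0.002
t 5.1333 p [0.379  0.1999 0.2572] F [ 1.5971 -0.387   0.1779] w 0.002187548694906785 
q [ 0.1375  0.3159 -0.9231  2.1379  0.295   0.8598  0.1216] 
z [ 0.4664  0.8844 -0.0177] y [-0.0397  0.001  -0.9992]
tool delta [ 0.2935 -0.008  -0.2973] rows 10.019631005047412
turn deg 90.84401376691277
```

View pics/w4.png

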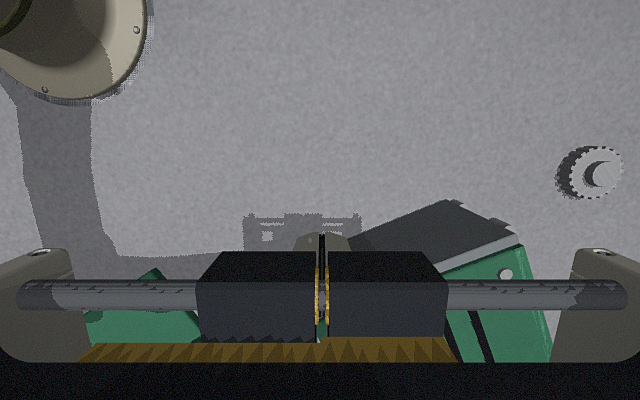

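View pics/top4c.png

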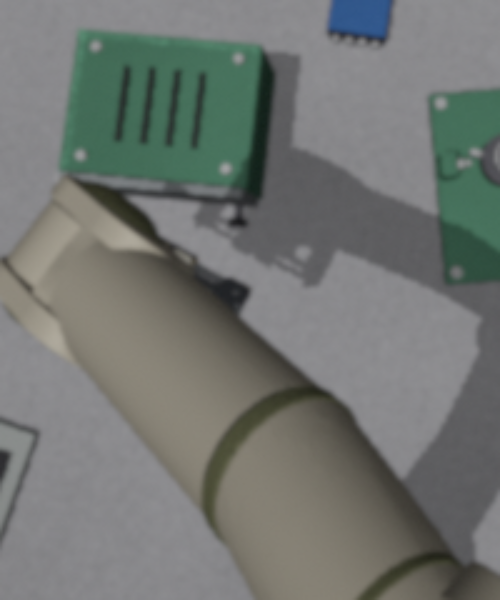

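Top view: the door looks shut, with its edge flush along (65,180)–(250,200) and the knob at (237,213). Next I go over the post with the jaw axis roughly along the stand's x.

```bash
python3 -m pendant '[0.036,0,0.015,5,0.036,0,0.012,5,0.036,0,0.010,5,0.036,0,0.008,5,0.036,0,0.006,5,0.036,0,0.003,5,0.036,0,0,5,0.036,0,0,5,0.036,0,0,4,0.036,0,0,2]' -1; python3 -c "
from h import *
to([.539,-.312,.23],.2)
from cell import arm; import cv2
a=arm.get_image('top')
cv2.imwrite('pics/top5c.png',cv2.resize(a['image'][150:290,190:460],None,fx=2.9,fy=2.9,interpolation=2))"
```

```text
time: 6.07
tcp_pos: [0.6402, -0.0291, 0.2595]
orientation: [-1.317, 1.041, -1.024]
wrist_force: [1.3, 0.7, -0.6]
width: 0.672
t 6.0667 p [ 0.6402 -0.0291  0.2595] F [ 1.3464  0.7331 -0.6212] w 0.6717404031614362 
q [ 0.3333  0.5148 -0.5668  1.7258  0.3128  1.0038 -0.1092] 
z [ 0.9717  0.2358 -0.0098] y [-0.0108  0.0031 -0.9999]
tool delta [ 0.2512  0.0297 -0.1648] rows 7.239838227182018
turn deg 2.180009979745372
```

View pics/top5c.png

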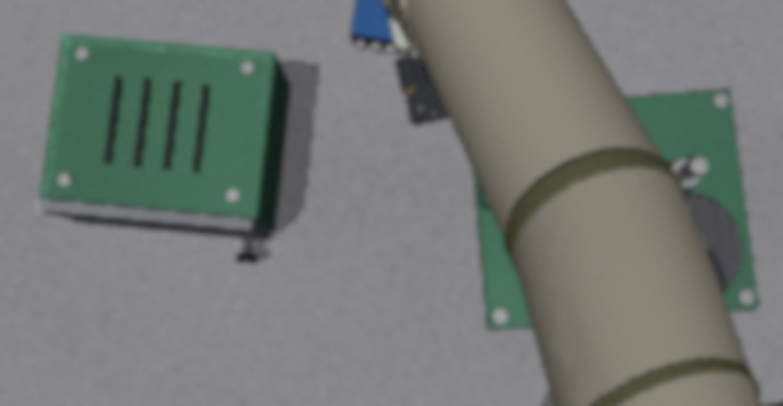

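The door strip is even and flush along the cabinet front, (42,205)–(260,225), so it is seated. On to the post.

```bash
python3 -m pendant '[0.031,0,-0.02,0,0.031,0,-0.02,0,0.031,0,-0.02,0,0.031,0,-0.02,0,0.031,0,-0.02,0,0.031,0,-0.02,0,0.031,0,-0.02,1,0.031,0.012,-0.02,1,0,0,0,0]' -1; python3 -c "
from h import *
to([.539,-.312,.23],.2)
s,R=st()
from cell import arm; import cv2,pickle
a=arm.get_image('wrist');pickle.dump(a,open('w6.pkl','wb'))
cv2.imwrite('pics/w6.png',a['image']);T=np.array(a['tool_from_camera']);print(T,a['K'])
for P in([.5393,-.3116,.148],[.5393,-.3116,.09]):
  p=R.T@(np.array(P)-s['tcp_pos']);c=np.linalg.inv(T)@np.r_[p,1];uv=a['K']@c[:3];print(p,uv[:2]/uv[2])"
```

```text
time: 6.87
tcp_pos: [0.5337, -0.3242, 0.245]
orientation: [-1.297, 1.086, -1.079]
wrist_force: [-1.2, -1.4, -0.1]
width: 1.002
t 6.8667 p [ 0.5337 -0.3242  0.245 ] F [-1.1655 -1.4004 -0.0926] w 1.0018323037818397 
q [ 0.8034  0.4978 -0.5231  1.7852  0.3092  0.9472  0.3213] 
z [ 0.985   0.1722 -0.0107] y [-0.0098 -0.0058 -0.9999]
tool delta [-0.0111  0.0148  0.0075] rows 0.4796325188992293
turn deg -1.5389930449546292
t 6.8667 p [ 0.5337 -0.3242  0.245 ] F [-1.1655 -1.4004 -0.0926] w 1.0018323037818397 
q [ 0.8034  0.4978 -0.5231  1.7852  0.3092  0.9472  0.3213] 
z [ 0.985   0.1722 -0.0107] y [-0.0098 -0.0058 -0.9999]
[[ 0.0013  0.9675  0.2527 -0.0688]
 [ 0.0003 -0.2527  0.9675 -0.1667]
 [ 1.     -0.0012 -0.0006 -0.0005]
 [ 0.      0.      0.      1.    ]] [[285.0694   0.     321.4594]
 [  0.     285.0694 204.5775]
 [  0.       0.       1.    ]]
[-0.0118  0.0968  0.0087] [331.3795 192.4626]
[-0.012   0.1548  0.0094] [330.2283 181.5137]
```

View pics/w6.png

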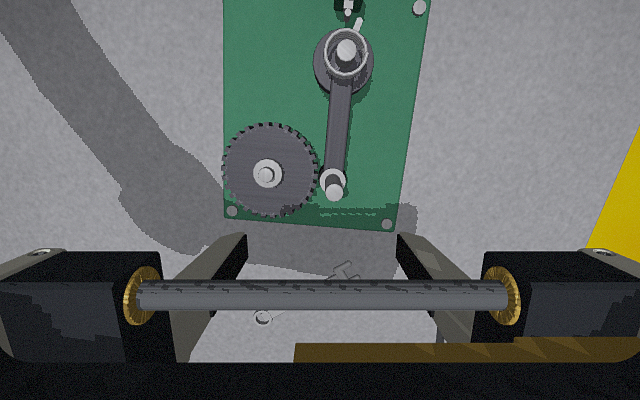

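The wrist view has the post top at (334,192) against a predicted (331,192), so they agree to about 1 mm. I descend with the post between the fingers and then close.

```bash
python3 -m pendant '[-0.006,0,0.005,0,-0.006,0.02,0.005,0,0,0.035,0,0,0,0.035,0,0]'; python3 -c "
from h import *
to([.540,-.311,.103],.2)"
```

```text
time: 7.25
tcp_pos: [0.5497, -0.3037, 0.1618]
orientation: [-1.289, 1.071, -1.091]
wrist_force: [0.8, 0.2, -1.5]
width: 0.998
t 7.25 p [ 0.5497 -0.3037  0.1618] F [ 0.8211  0.2394 -1.517 ] w 0.9983662940598536 
q [ 0.7324  0.5845 -0.4824  1.8698  0.3871  0.7696  0.2123] 
z [0.9849 0.1729 0.0055] y [ 0.0073 -0.0097 -0.9999]
tool delta [ 0.0048  0.0588 -0.0111] rows 1.440594722482536
turn deg -1.5041130649382475
```

```bash
python3 -m pendant '[0.005,0,-0.011,0,0,0.03,0,0,0,0.025,0,0,0,0,0,0]'; python3 -c "
from h import *
to([.540,-.311,.103],.2)"
```

```text
time: 7.58
tcp_pos: [0.5406, -0.3024, 0.1029]
orientation: [-1.291, 1.069, -1.08]
wrist_force: [-1.2, -0.2, 0.5]
width: 1.004
t 7.5833 p [ 0.5406 -0.3024  0.1029] F [-1.163  -0.1553  0.4791] w 1.0037352156525066 
q [ 0.7087  0.6491 -0.441   1.929   0.4444  0.6538  0.1717] 
z [0.9834 0.1813 0.0031] y [ 0.0042 -0.0053 -1.    ]
tool delta [ 0.0084 -0.0001 -0.0021] rows 0.2071778269709166
turn deg -1.0141625760023623
```

Shift 8 mm so the post is centred across the pads, then close.

```bash
python3 -m pendant '[0.009,0,-0.002,0,0,0,0,0]'; python3 -m pendant '[0,0,0,0,0,0,0,0,0,0,0,0,0,0,0,0,0,0,0,0,0,0,0,0,0,0,0,0,0,0,0,0]' 1; python3 -c "
from h import *
to([.540,-.311,.103],.2)
from cell import arm; import cv2
cv2.imwrite('pics/w7.png',arm.get_image('wrist')['image'])"
```

```text
time: 7.75
tcp_pos: [0.5414, -0.3102, 0.1053]
orientation: [-1.292, 1.066, -1.077]
wrist_force: [-1.0, -0.4, 0.2]
width: 1.001
time: 8.42
tcp_pos: [0.5446, -0.3118, 0.1132]
orientation: [-1.289, 1.058, -1.087]
wrist_force: [-0.3, 0.2, -0.8]
width: 0.477
t 8.4167 p [ 0.5446 -0.3118  0.1132] F [-0.3078  0.1649 -0.8144] w 0.4765975728031093 
q [ 0.7244  0.6406 -0.4488  1.9117  0.4392  0.6694  0.1912] 
z [0.9831 0.1827 0.0116] y [ 0.0137 -0.0101 -0.9999]
tool delta [-0.0018  0.0101 -0.0045] rows 0.2681485979407771
turn deg -0.9375668895375179
```

View pics/w7.png

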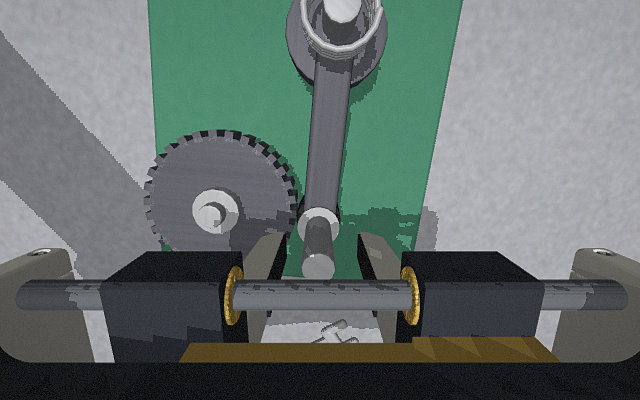

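The post is between the fingers, its top at (318,262), and still in the pads' line. Holding drifts the tool up about 1 mm per row, so I compensate while closing.

```bash
python3 -m pendant '[0,0.005,-0.002,0,0,0.004,-0.002,0,0,0.003,0,0,0,0.002,0,0,0,0.002,0,0,0,0.001,0,0,0,0.001,0,0]' 1; python3 -c "
from h import *
to([.540,-.311,.103],.2)"
```

```text
time: 9.05
tcp_pos: [0.5431, -0.3127, 0.1001]
orientation: [-1.291, 1.053, -1.091]
wrist_force: [-3.6, 0.1, 14.1]
width: 0.187
t 9.05 p [ 0.5431 -0.3127  0.1001] F [-3.6267  0.1449 14.124 ] w 0.18660600538726135 
q [ 0.7152  0.6535 -0.4335  1.927   0.4584  0.6359  0.1759] 
z [0.9828 0.184  0.0145] y [ 0.0175 -0.0149 -0.9997]
tool delta [-0.0022 -0.003  -0.0027] rows 0.10930204720527714
turn deg -0.8698316461139547
```

It has gripped: opening 0.187 ≈ 17.4 mm, against an 18 mm post. Now I push it back along the arc.

```bash
python3 -m pendant '[0.001,0,0.012,-4,0.001,0,0.012,-4,0.001,0,0.012,-4]'; python3 -m pendant '[0.001,0,0.012,-4,0.001,0,0.012,-4]'; python3 -c "
from h import *
s,R=st();p=np.array(s['tcp_pos'])[:2]-[.528,-.181]; print(np.linalg.norm(p),'swing',np.arctan2(p[0],-p[1])-.0850)"
```

```text
time: 9.3
tcp_pos: [0.5704, -0.3072, 0.1001]
orientation: [-1.384, 0.905, -0.923]
wrist_force: [-10.4, -1.9, 8.8]
width: 0.188
time: 9.47
tcp_pos: [0.589, -0.2998, 0.0999]
orientation: [-1.436, 0.802, -0.808]
wrist_force: [-9.6, 1.3, 11.9]
width: 0.192
t 9.4667 p [ 0.589  -0.2998  0.0999] F [-9.6157  1.3447 11.927 ] w 0.19165183940408007 
q [ 0.7093  0.7108 -0.5264  1.8261  0.5314  0.75    0.4279] 
z [ 0.8576  0.5141 -0.0145] y [-0.0063 -0.0176 -0.9998]
0.13352910301792142 swing 0.38933692505168555
```

```bash
python3 -m pendant '[0.001,0,0.013,-4,0.001,0,0.012,-4]'; python3 -m pendant '[0,0,0.006,0,0,0,0.005,0,0,0,0.004,0]'; python3 -c "
from h import *
s,R=st();p=np.array(s['tcp_pos'])[:2]-[.528,-.181]; print(np.linalg.norm(p),'swing',np.arctan2(p[0],-p[1])-.0850)
from cell import arm; import cv2
cv2.imwrite('pics/w8.png',arm.get_image('wrist')['image'])
a=arm.get_image('top')
cv2.imwrite('pics/top8c.png',cv2.resize(a['image'][110:290,140:510],None,fx=2.1,fy=2.1,interpolation=2))
st()"
```

```text
time: 9.63
tcp_pos: [0.6074, -0.2888, 0.0998]
orientation: [-1.482, 0.698, -0.691]
wrist_force: [-11.6, 0.1, 13.9]
width: 0.19
time: 9.88
tcp_pos: [0.6146, -0.2839, 0.0997]
orientation: [-1.492, 0.703, -0.685]
wrist_force: [-9.8, -5.3, 11.7]
width: 0.195
t 9.8833 p [ 0.6146 -0.2839  0.0997] F [-9.7857 -5.3071 11.6687] w 0.1949745554304392 
q [ 0.6783  0.7387 -0.5574  1.7747  0.5598  0.8105  0.5172] 
z [ 0.7737  0.6326 -0.0351] y [-0.0244 -0.0256 -0.9994]
0.13443726128826772 swing 0.6145770749510164
t 9.9833 p [ 0.6147 -0.2838  0.0997] F [-9.1059 -3.3951 11.5042] w 0.1970374741863718 
q [ 0.6782  0.7387 -0.5573  1.7747  0.5598  0.8099  0.5169] 
z [ 0.7739  0.6324 -0.0347] y [-0.0239 -0.0256 -0.9994]
```

View pics/w8.png

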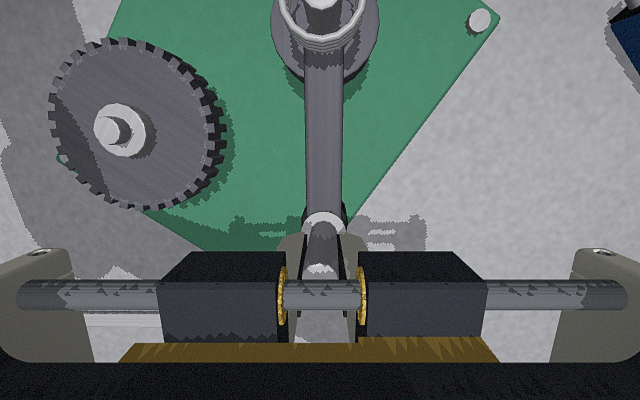

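View pics/top8c.png

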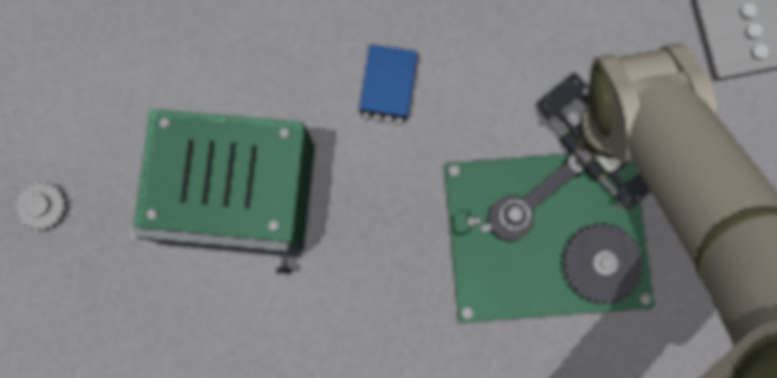

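The arm is swung well back, about 0.6 rad, with the roller clear of the gear. The post is between the pads and steady, with about 10 N horizontal force. The door is flush and the logger and spare gear have not moved. Handing in.

```bash
python3 -c "
from h import *
from cell import arm
print(arm.finish_job());st()"
```

```text
the job is handed in; nothing more can be done
None
the job is handed in; nothing more can be done
```

I shut the guard door, then gripped the idler arm's post and pushed it back. I handed the job in at about 10 s with the fingers still holding it; no verdict was reported.

- **Door:** I pushed it with the shut fingers along its arc until it hit a hard stop at the predicted shut position, with 24–39 N at the wrist. After I backed off, and again at the end, the top view showed it flush with the cabinet front. I judged it seated from the stop and the pictures, since the door angle can't be read directly.
- **Idler arm:** The grip read about 18 mm, which matches the post. The last check put the swing at about 0.6 rad, worked out from the tool position. That is past the 0.40 click but above the suggested 0.5. The horizontal force was about 10 N, and the pose stayed steady over the last 0.1 s.
- **Unexplained reading:** There was also about 12 N of vertical force at the wrist. I put it down to friction in the grip and did not check further.
- **Bystanders:** The logger and spare gear look unmoved in the last top view. The arm hid the spanner there, so I did not check it at the end. The fingers came no lower than about 0.10 m, well above where it lies.

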